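# Open the touch-latch door of a cabinet lying on its back

### The arm

A 7-joint arm with a two-finger parallel gripper is mounted at the origin on the work surface. World frame = base frame: x ahead of the robot, y to its left, z up, the work surface at z = 0. Lengths are in mm, angles in rad, forces in N, time in s.
With the tool pointing down it reaches from about 425 to 1025 mm from the base axis. Payload 9.4 kg.
Tool frame: the origin (TCP) lies midway between the tips of the shut fingers; the grasp point (between the pads) lies 19 mm behind it; z points along the fingers, y is the line along which they close (so a half turn about z gives the same grasp; the last joint's range is limited). The gripper opens to 93 mm and grips with 3 to 60 N. Pads are 15 mm wide; open, the fingers measure 128 mm over their backs; the gripper's body (75 mm by 188 mm) begins 65 mm behind the grasp point.
Start: joints at [-1.283, 0.599, -0.003, 1.599, 0.002, 0.943, -0.08], TCP at [258.657, 677.289, 218.618] pointing down, gripper open.
Joint ranges: [-2.57, 2.57], [-0.35, 1.97], [-1.29, 1.29], [0.11, 2.56], [-1.05, 4.19], [0.11, 1.86], [-2.63, 2.63]. Speed limits (rad/s): [2.22, 2.22, 3.01, 3.01, 3.14, 3.14, 3.14].

### API

Orientations are given as a unit quaternion [x, y, z, w].
In Python, from workcell import * gives the robot as it stands.
- The arm moves only by the shell command python3 -m crank 'ROWS' [OPENING] [FORCE]. ROWS is JSON, one flat list of numbers, 6 for each row, row after row: the shift along the world's x, y, z in mm, then the turn, a rotation vector about the world's x, y, z in rad. A call has 1 to 8 rows; each row shifts and turns the commanded pose from where the row before left it; what a row does not reach is not made up. A row lasts 1/12 s, in which the tool goes at most 41.7 mm and 7.16 degrees, less where a joint would pass 70% of its speed; a pose out of reach is approached as far as the arm can. A call is refused whole if a number of a shift passes 41.7 or a number of a turn 0.125, either way. A call with a gripper value outside its range is refused whole. OPENING is the finger opening in mm, from 0 to 93, set as the call begins (- or left out, the last holds). The fingers move at their own pace and stop on an object; FORCE is the grip in N (left out, the last holds). Time passes only in rows, so rows that do not move let the fingers close. It gives the time, the measured TCP pose, the force, the opening and the grip force at its end, in the units of the state.
- sense(): the state, without advancing time (a new reading comes with each control period).
- capture(name): name is "scene" or "top"; returns the picture (400x640x3 uint8, red, green, blue); there is no depth.
- camera_params(name): a dict with "fx", "fy", "cx", "cy" (pixels), "position" and "rotation" of the camera in the world. Camera axes: x right, y up, looking along -z (the intrinsics and any distortion apply to the point x, -y, -z); pixel columns grow to the right and rows downward; lengths in mm; the calibration is good to about 2 mm. A picture is of the moment at which its call begins. camera_params takes no time and is no camera call.
- finish_job(): hands the job in; it is judged then, once.
The state is a dict: "time": time; "joint_positions": joint angles; "qd": joint speeds; "tau": joint torques, N m; "eef_pos": TCP position; "ee_rot": TCP orientation; "force": force on the tool from outside, world axes, zero at the start; "torque": the same for the moment, N m; "finger_gap": finger opening in mm; "gripper_force": force on a finger pad.
Only numpy, scipy, OpenCV 4.12 (cv2) and the standard library are available. Lean on these libraries where they do the work, as an engineer would, in place of code of your own. Each camera call takes 0.05 s, during which the arm holds its last target. There are 200 camera calls.

### The job

The small white cabinet lies on its back with its door shut. Press the door down at its steel latch plate until the catch lets go, back off so that the spring lifts the door ajar (about half-way up), then lightly push the raised edge with the fingertips to swing the door over past upright until it stays wide open by itself, and come clear. Only touch and push, pinching or lifting nothing; keep the cabinet where it is and leave the mallet, hex key, hinge and tray stack alone.

Things in the scene. Friction and masses are not known exactly. Their poses are not given: they have to be found in the camera images.
- cabinet: Small white wall cabinet, 2.2 kg, standing loose on the table on its back: an open box 200 (x) x 280 (y) x 90 mm high with 12 mm walls, its door set into the opening on top. Origin: centre of its underside. Its own -x side (towards the robot, within 0.5 rad) is where the door's free edge lies; its +x side is the hinge side.
- lid (a joint): Angle of the door (rad): 0 shut, flush with the cabinet's rim; negative pressed in (limit -0.055); about 0.9 ajar, held by a spring; 1.57 upright; 2.0 wide open on its stop, leaning back. The door is a white panel 170 mm (hinge to free edge) x 250 mm x 10 mm thick, about 0.3 kg. Past upright it falls on to its stop and stays.
- lid_plate (a point): Centre of the top of the steel latch plate, 26 x 54 x 2 mm, on the door's outer face, 150 mm from the hinge axis, 20 mm in from the free edge; 92 mm above the table when shut. Press here: the catch is freed 3 to 5 mm below flush (travel ends at 8 mm), with some 3 to 7 N. Let up again, the door rises by spring; the catch does not engage again.
- lid_edge (a point): Middle of the door's free edge, 170 mm from the hinge axis, at mid-thickness; it moves with the door. The edge is a metal strip rounded to 5 mm radius. Ajar, it stands about 130 mm above the cabinet's rim, and swings on against the door's weight alone (1 to 3 N). On its arc to upright it rises a further 40 mm: fingertips pushing it should rise with it, or it can catch on the fingers and shove the cabinet.
- lid_hinge (a point): Middle of the hinge axis, fixed to the cabinet: 85 mm to the cabinet's +x side of its centre, 90 mm above the table, level with the shut door's outer face. The axis runs along the cabinet's y; the shut door stretches from here 170 mm towards the cabinet's -x.
- mallet: Mallet lying flat, loose: blue rubber block head 52 x 92 x 56 mm high at its +x end, wooden handle of 24 mm diameter along x, 246 mm long in all. Origin on the table, 100 mm from the head's centre. Leave alone.
- hex_key: Chrome hex key lying flat, loose, L-shaped: 118 mm long along x, 36 mm short leg to +y at its +x end, 8 mm thick. Origin under the middle of the long leg. Leave alone.
- hinge: Black plastic cabinet hinge with a spring clip, loose, 94 x 56 x 15 mm, long along x. Origin on the table near its middle. Leave alone.
- tray_stack: Three-level stack of clear plastic trays, loose, 220 (x) x 150 (y) x 145 mm high. Origin: centre of its underside. Leave alone.

How it is judged:
By the outcome, as a careful person would: the job done as asked, in the order asked, and still so for the second after the job is handed in, with the robot touching nothing.
It also fails if it takes over 48 s, if anything falls off the work surface, if the arm or the gripper's body presses on something with over 40 N, if the wrist force passes 120 N, or if a joint passes its speed limit or range.

## Working session

There is one attempt and no reset: what is moved stays moved. The work goes in short steps, Python scripts to look and compute and a shell command to move; the robot and the scene stay as the last step left them, time stands still between calls to the robot, and variables do not carry over. Pictures are saved under pics/ and viewed, at most 10 in all, crops included, and the job is handed in when it is done.

```bash
mkdir -p pics
python3 - <<'E'
from workcell import *
import cv2
for n in ("scene","top"):
    im=capture(n); cv2.imwrite(f"pics/{n}0.png",im[:,:,::-1]); print(n,camera_params(n))
s=sense(); print(s['time'],s['eef_pos'],s['ee_rot'],s['force'],s['finger_gap'])
E
```

```text
scene {'fx': 427.3968665104934, 'fy': 427.3968665104934, 'cx': 328.09710366693946, 'cy': 194.0221117970102, 'position': array([1677.36097879,  -43.24587745,  775.6735004 ]), 'rotation': array([0.32578828, 0.35054923, 0.63001883, 0.61159914])}
top {'fx': 427.34389968217755, 'fy': 427.34389968217755, 'cx': 317.8222804580292, 'cy': 203.20092813951962, 'position': array([ 430.01669729, -100.71676513, 1087.51932065]), 'rotation': array([-0.0613986 ,  0.05755415,  0.71007161, -0.69908229])}
0.1 [258.54246812 676.89252097 217.8874077 ] [ 1.81353933e-01  9.83417669e-01 -6.61925773e-04 -4.32553945e-05] [0.99181572 0.81756509 1.0539838 ] 92.82332476429248
```

View pics/top0.png

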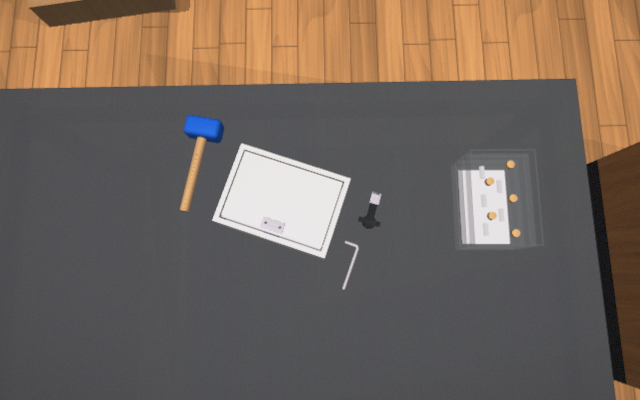

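View pics/scene0.png

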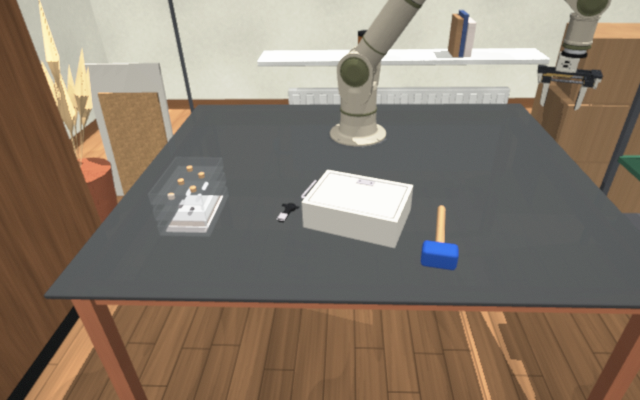

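The top view shows the cabinet rim corners at (242,145), (350,179), (325,257) and (213,220), with the latch plate at about (273,225). The mallet is to its left, the hex key and hinge are to its right, and the tray stack is far right. The arm isn't in view over the cabinet.

```bash
cat > h.py <<'E'
import numpy as np
from workcell import *
from scipy.spatial.transform import Rotation as R
def px2w(n,u,v,z):
    c=camera_params(n); d=R.from_quat(c['rotation']).apply([(u-c['cx'])/c['fx'],-(v-c['cy'])/c['fy'],-1])
    p=np.array(c['position']); return p+d*(z-p[2])/d[2]
def w2px(n,P):
    c=camera_params(n); q=R.from_quat(c['rotation']).inv().apply(np.array(P)-c['position'])
    return c['cx']+c['fx']*q[0]/-q[2], c['cy']-c['fy']*q[1]/-q[2]
E
python3 - <<'E'
from h import *
import cv2
C=[px2w("top",*p,90) for p in [(242,145),(350,179),(325,257.5),(213,220)]]
for c in C: print(c.round(1))
print("sides",[np.linalg.norm(C[i]-C[(i+1)%4]).round(1) for i in range(4)])
ctr=np.mean(C,0); ax=(C[0]+C[1]-C[2]-C[3]); yaw=np.arctan2(ax[1],ax[0]); print("ctr",ctr,"yaw",yaw)
ay=(C[0]+C[3]-C[1]-C[2]); print("yaw from y", np.arctan2(ay[1],ay[0])-np.pi/2)
print("plate top",px2w("top",273,225,92))
ex=np.array([np.cos(yaw),np.sin(yaw),0]); print("plate pred",ctr-65*ex,"hinge",ctr+85*ex)
print("plate in scene cam", px2w("scene",366,182,92))
for p in [(185,210),(203,130),(345,289),(357,246),(370,220),(376,196)]: print(p,px2w("top",*p,15).round())
im=cv2.imread("pics/top0.png")[130:275,190:400]; cv2.imwrite("pics/crop.png",cv2.resize(im,None,fx=3.8,fy=3.8,interpolation=cv2.INTER_CUBIC))
E
```

```text
[745.9  85.3  90. ]
[ 657.1 -174.3   90. ]
[ 471.8 -111.3   90. ]
[563.5 151.   90. ]
sides [np.float64(274.4), np.float64(195.7), np.float64(277.8), np.float64(193.9)]
ctr [609.56863673 -12.33364424  90.        ] yaw -0.3368084620225985
yaw from y -0.3331265515711703
plate top [549.19564171   9.28161534  92.        ]
plate pred [548.22071379   9.14733226  90.        ] hinge [689.79284364 -40.42415197  90.        ]
plate in scene cam [549.09232506  16.22044341  92.        ]
(185, 210) [600. 242.  15.]
(203, 130) [812. 202.  15.]
(345, 289) [ 397. -160.   15.]
(357, 246) [ 502. -193.   15.]
(370, 220) [ 567. -227.   15.]
(376, 196) [ 629. -245.   15.]
```

View pics/crop.png

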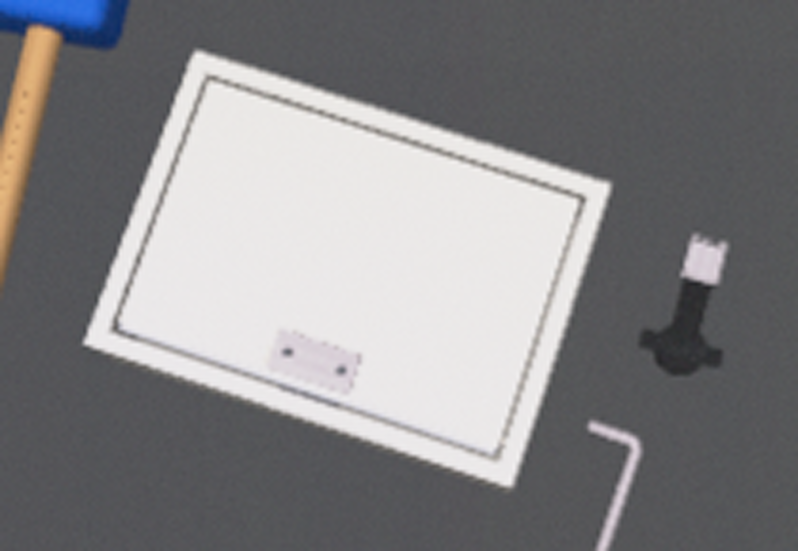

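The crop confirms the plate centre at about (273,225), so the plate is at about (549, 9), with cabinet yaw -0.335 and centre (610, -12). The free edge faces the robot, and the tool's y axis already lines up with the cabinet's y.

```bash
python3 -m crank '[16,-36.7,0,0,0,0.03,16,-36.7,0,0,0,0,16,-36.7,0,0,0,0,16,-36.7,0,0,0,0,16,-36.7,0,0,0,0,16,-36.7,0,0,0,0,16,-36.7,0,0,0,0,16,-36.7,0,0,0,0]' 0 20; python3 -m crank '[16,-36.7,-5,0,0,0,16,-36.7,-5,0,0,0,16,-36.7,-5,0,0,0,16,-36.7,-5,0,0,0,16,-36.7,-5,0,0,0,16,-36.7,-5,0,0,0,16,-36.7,-5,0,0,0,16,-36.7,-5,0,0,0]'; python3 -c "
from workcell import *
s=sense();print(s['time'],s['eef_pos'],s['ee_rot'],s['force'])"
```

```text
time: 0.77
eef_pos: [387.0, 381.7, 218.5]
ee_rot: [0.167, 0.986, -0.0, -0.0]
force: [1.2, -0.1, -0.0]
finger_gap: 44.3
gripper_force: 0.0
time: 1.43
eef_pos: [515.0, 88.2, 178.3]
ee_rot: [0.167, 0.986, -0.0, -0.0]
force: [-0.3, 0.9, -0.1]
finger_gap: 0.2
gripper_force: 0.0
1.4333 [514.96393456  88.17766647 178.30457315] [ 1.66515584e-01  9.86038820e-01 -3.81421591e-05 -6.89303802e-05] [-0.28987009  0.88857201 -0.13999047]
```

```bash
python3 -m crank '[12,-26,-15,0,0,0,11,-27,-15,0,0,0,11,-26,-15,0,0,0,0,0,-12,0,0,0,0,0,-12,0,0,0,0,0,0,0,0,0]'
python3 - <<'E'
from h import *
import cv2
im=capture("top"); cv2.imwrite("pics/t1.png",cv2.resize(im[150:270,200:360,::-1],None,fx=3,fy=3)); a=sense(); print(a['eef_pos'],a['force'])
im=capture("scene"); cv2.imwrite("pics/s1.png",cv2.resize(im[100:260,260:480,::-1],None,fx=3,fy=3))
E
```

```text
time: 1.93
eef_pos: [547.4, 10.3, 107.4]
ee_rot: [0.167, 0.986, -0.001, -0.002]
force: [-0.4, 0.8, 0.1]
finger_gap: 0.4
gripper_force: 0.0
[547.82265321  10.81740335 108.54974278] [ 1.10587468 -0.56536845 -0.23016315]
```

View pics/s1.png

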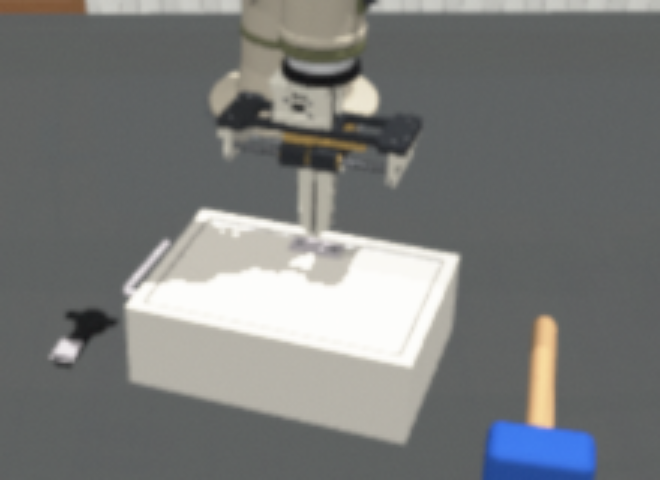

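The picture shows the closed fingertips, at about (315,235), just above the middle of the latch plate at (318,245). Next I press slowly.

```bash
python3 -m crank '[1,-1,-6,0,0,0,0,0,-4,0,0,0,0,0,-3,0,0,0,0,0,-1,0,0,0,0,0,-1,0,0,0,0,0,0,0,0,0]'; python3 -m crank '[0,0,-1,0,0,0,0,0,-1,0,0,0,0,0,0,0,0,0]'; python3 -m crank '[0,0,-1,0,0,0,0,0,-1,0,0,0,0,0,0,0,0,0]'
```

```text
time: 2.53
eef_pos: [549.6, 10.2, 94.6]
ee_rot: [0.166, 0.986, -0.0, -0.0]
force: [0.0, 0.4, -0.8]
finger_gap: 0.6
gripper_force: 0.0
time: 2.78
eef_pos: [549.8, 10.1, 92.7]
ee_rot: [0.167, 0.986, 0.0, 0.0]
force: [-0.3, 1.1, 1.3]
finger_gap: 0.6
gripper_force: 0.3
time: 3.03
eef_pos: [549.8, 10.1, 90.6]
ee_rot: [0.167, 0.986, 0.0, 0.0]
force: [-0.4, 0.4, 3.8]
finger_gap: 0.3
gripper_force: 1.5
```

```bash
python3 -m crank '[0,0,-1,0,0,0,0,0,-1,0,0,0,0,0,0,0,0,0]'; python3 -m crank '[0,0,-1,0,0,0,0,0,-1,0,0,0,0,0,0,0,0,0]'
```

```text
time: 3.28
eef_pos: [549.8, 10.1, 88.6]
ee_rot: [0.167, 0.986, 0.0, 0.0]
force: [-1.0, -0.0, 3.5]
finger_gap: 0.3
gripper_force: 1.7
time: 3.53
eef_pos: [549.8, 10.1, 86.5]
ee_rot: [0.167, 0.986, 0.0, 0.0]
force: [0.1, -0.6, 3.7]
finger_gap: 0.5
gripper_force: 1.8
```

```bash
python3 -m crank '[0,0,-1,0,0,0,0,0,0,0,0,0]'; python3 -m crank '[0,0,15,0,0,0,-15,5,35,0,0,0,-28,10,30,0,0,0,-10,3,30,0,0,0,0,0,15,0,0,0,0,0,0,0,0,0,0,0,0,0,0,0,0,0,0,0,0,0]'
python3 - <<'E'
from h import *
import cv2
im=capture("scene"); cv2.imwrite("pics/s2.png",cv2.resize(im[60:260,220:480,::-1],None,fx=3,fy=3))
im=capture("top"); cv2.imwrite("pics/t2.png",cv2.resize(im[110:290,170:400,::-1],None,fx=3,fy=3)); a=sense(); print(a['eef_pos'],a['force'])
E
```

```text
time: 3.7
eef_pos: [549.9, 10.1, 85.5]
ee_rot: [0.167, 0.986, 0.0, 0.0]
force: [0.8, 0.4, 3.2]
finger_gap: 0.3
gripper_force: 1.8
time: 4.37
eef_pos: [496.7, 27.8, 209.4]
ee_rot: [0.167, 0.986, -0.0, -0.0]
force: [0.0, -0.7, 0.2]
finger_gap: 0.6
gripper_force: 0.0
[496.56751813  27.71937207 208.87674432] [-0.09286157  0.89363447  0.6242077 ]
```

View pics/s2.png

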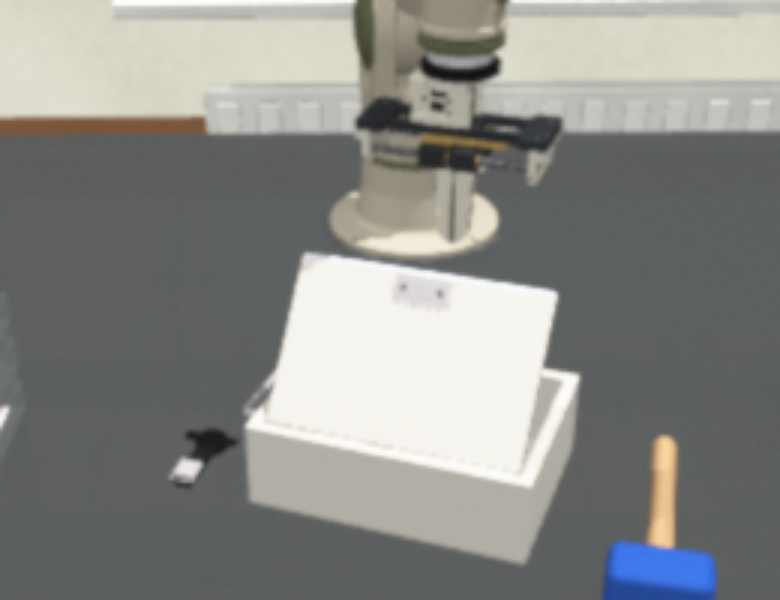

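View pics/t2.png

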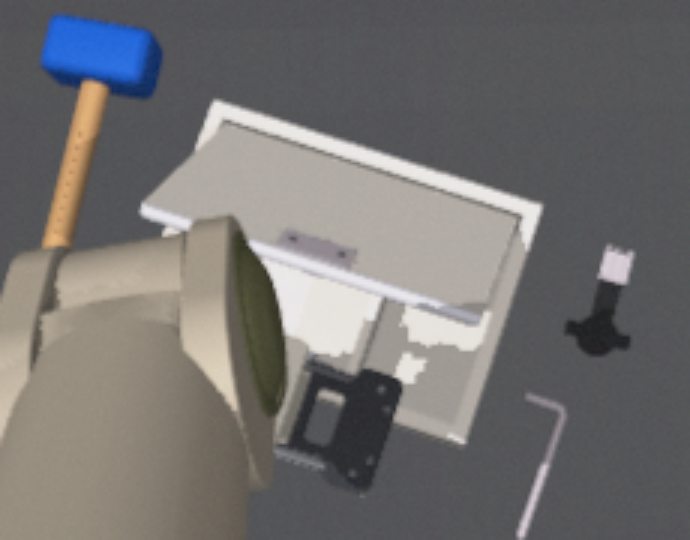

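The door is ajar. In the top crop its free edge runs from (143,210) to (482,320), and the fingers are back towards the robot. I'll fit the angle from those points and the edge ends in the scene crop, (303,256) and (556,292).

Run:
```python
from h import *
y=-0.335; ex=np.array([np.cos(y),np.sin(y),0]); ey=np.array([-np.sin(y),np.cos(y),0]); c=np.array([610,-12,0.])
def edge(a,s,r=170): return c+85*ex-r*np.cos(a)*ex+s*ey+np.array([0,0,90+r*np.sin(a)])
print("meas top",(217.7,180),(330.7,216.7),"scene",(220+101,60+85.3),(220+185.3,60+97.3))
for a in (.8,.85,.9,.95,1.0):
    print(a,[np.round(w2px(n,edge(a,s)),1) for n in("top","scene") for s in(125,-125)], edge(a,0).round())
for a in (.9,1.1,1.3,1.5,1.65,1.8): 
    e=edge(a,0); t=e-13*ex; print(a,t.round(),(e[2]).round())
```

```text
meas top (217.7, 180) (330.7, 216.7) scene (321, 145.3) (405.3, 157.3)
0.8 [array([215.4, 185.7]), array([328.8, 222.9]), array([404.6, 158.4]), array([321.3, 145.1])] [578.  -1. 212.]
0.85 [array([215.8, 182.4]), array([329.8, 219.7]), array([404.2, 157.5]), array([320.4, 144.2])] [584.  -3. 218.]
0.9 [array([216.3, 178.9]), array([330.8, 216.3]), array([403.9, 156.8]), array([319.5, 143.4])] [590.  -5. 223.]
0.95 [array([216.8, 175.3]), array([331.9, 212.9]), array([403.4, 156.3]), array([318.6, 142.8])] [597.  -7. 228.]
1.0 [array([217.5, 171.6]), array([333.1, 209.2]), array([403. , 155.8]), array([317.6, 142.3])] [604. -10. 233.]
0.9 [578.  -1. 223.] 223.0
1.1 [605. -10. 242.] 242.0
1.3 [635. -21. 254.] 254.0
1.5 [667. -32. 260.] 260.0
1.65 [691. -40. 259.] 259.0
1.8 [714. -48. 256.] 256.0
```

```bash
python3 -m crank '[24,-8,0,0,0,0,24,-8,0,0,0,0,14,-5,0,0,0,0,6,-2,0,0,0,0,0,0,0,0,0,0]'; python3 -m crank '[5,-2,1,0,0,0,4,-1,1,0,0,0,4,-1.5,3,0,0,0,5,-2,4,0,0,0]'
```

```text
time: 4.88
eef_pos: [565.6, 4.3, 208.8]
ee_rot: [0.167, 0.986, -0.0, -0.001]
force: [-0.4, 0.3, -0.0]
finger_gap: 1.0
gripper_force: 0.0
time: 5.22
eef_pos: [582.4, -1.1, 219.3]
ee_rot: [0.166, 0.986, 0.0, -0.001]
force: [-1.8, 1.4, 0.1]
finger_gap: 0.4
gripper_force: 0.9
```

```bash
python3 -m crank '[7,-2.5,3,0,0,0,7,-2.5,4,0,0,0,8,-2.5,4,0,0,0,8,-3,3.5,0,0,0]'; python3 -m crank '[8,-3,3.5,0,0,0,8,-3,3,0,0,0,8,-3,2,0,0,0]'
```

```text
time: 5.55
eef_pos: [614.1, -12.3, 234.5]
ee_rot: [0.167, 0.986, 0.0, 0.0]
force: [-0.7, 0.7, 1.1]
finger_gap: 0.3
gripper_force: 0.7
time: 5.8
eef_pos: [638.2, -21.5, 242.7]
ee_rot: [0.167, 0.986, 0.0, 0.0]
force: [-1.1, 0.1, -0.3]
finger_gap: 0.7
gripper_force: 0.4
```

```bash
python3 -m crank '[8,-3,1.5,0,0,0,8,-3,1.5,0,0,0,8,-3,1,0,0,0,6,-2,0.5,0,0,0,5,-2,0,0,0,0]'; python3 -m crank '[5,-2,0,0,0,0,5,-2,0,0,0,0,5,-2,0,0,0,0,5,-2,0,0,0,0]';  python3 -m crank '[5,-2,0,0,0,0,0,0,0,0,0,0,0,0,0,0,0,0,0,0,0,0,0,0]'
python3 - <<'E'
from h import *
import cv2
im=capture("scene"); cv2.imwrite("pics/s3.png",cv2.resize(im[60:260,220:480,::-1],None,fx=3,fy=3)); a=sense(); print(a['eef_pos'],a['force'])
E
```

```text
time: 6.22
eef_pos: [672.9, -34.4, 246.6]
ee_rot: [0.167, 0.986, -0.0, 0.0]
force: [-0.3, 0.1, 0.0]
finger_gap: 0.6
gripper_force: 0.1
time: 6.55
eef_pos: [692.4, -42.2, 246.6]
ee_rot: [0.167, 0.986, -0.0, -0.0]
force: [-0.4, 0.1, -0.8]
finger_gap: 0.6
gripper_force: 0.0
time: 6.88
eef_pos: [696.8, -44.0, 246.6]
ee_rot: [0.167, 0.986, 0.0, -0.0]
force: [1.1, 0.6, 0.5]
finger_gap: 0.4
gripper_force: 0.0
[696.81104901 -43.93584844 246.69327358] [-0.43610627  0.01833416 -0.0637957 ]
```

View pics/s3.png

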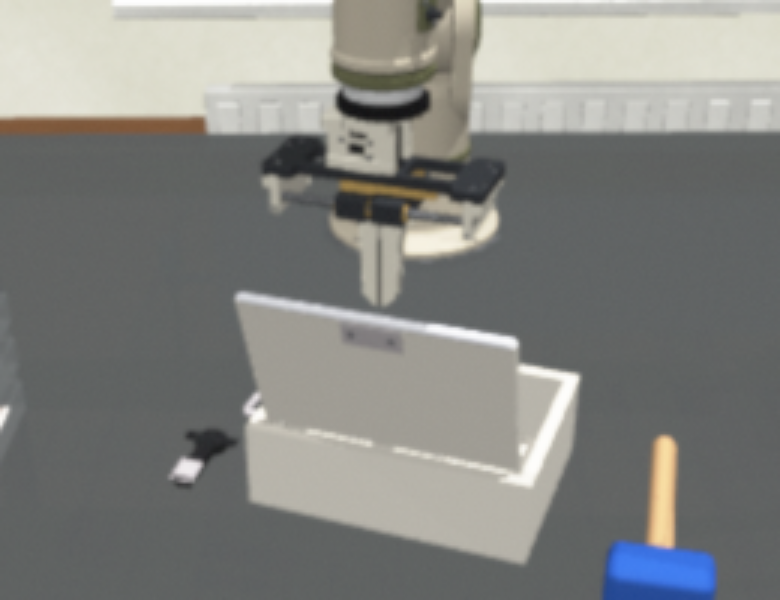

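The door leans back past upright, with its edge at (240,295)–(517,340), wide open and away from the fingertips at (380,300). The cabinet hasn't moved. I'll back away from it towards the robot, then check again.

```bash
python3 -m crank '[-20,7,0,0,0,0,-28,10,10,0,0,0,-28,10,15,0,0,0,-28,10,15,0,0,0,-28,10,15,0,0,0,-28,10,10,0,0,0,0,0,0,0,0,0,0,0,0,0,0,0]'; python3 -m crank '[0,0,0,0,0,0,0,0,0,0,0,0,0,0,0,0,0,0,0,0,0,0,0,0,0,0,0,0,0,0,0,0,0,0,0,0]'
python3 - <<'E'
from h import *
import cv2
im=capture("scene"); cv2.imwrite("pics/s4.png",cv2.resize(im[60:260,220:480,::-1],None,fx=3,fy=3)); a=sense(); print(a['time'],a['eef_pos'],a['force'])
y=-0.335; ex=np.array([np.cos(y),np.sin(y),0]); ey=np.array([-np.sin(y),np.cos(y),0]); c=np.array([610,-12,0.])
for t in (1.7,1.9,2.0): print(t,[(np.array(w2px("scene",c+85*ex-170*np.cos(t)*ex+s*ey+np.array([0,0,90+170*np.sin(t)])))-[220,60])*3 for s in (125,-125)])
E
```

```text
time: 7.6
eef_pos: [536.3, 13.5, 313.0]
ee_rot: [0.166, 0.986, 0.0, 0.001]
force: [0.7, 0.2, -0.1]
finger_gap: 0.5
gripper_force: 0.0
time: 8.1
eef_pos: [537.2, 12.8, 311.2]
ee_rot: [0.167, 0.986, -0.0, -0.0]
force: [0.1, -0.0, -0.6]
finger_gap: 0.4
gripper_force: 0.0
8.15 [537.15766203  12.81365757 311.37218086] [ 0.13469451 -0.44519617  0.24406039]
1.7 [array([519.50637559, 320.93179641]), array([242.14453607, 274.45248537])]
1.9 [array([508.71518839, 348.27982412]), array([226.73589261, 298.94596238])]
2.0 [array([503.21303671, 364.55346214]), array([219.35484841, 313.65087094])]
```

View pics/s4.png

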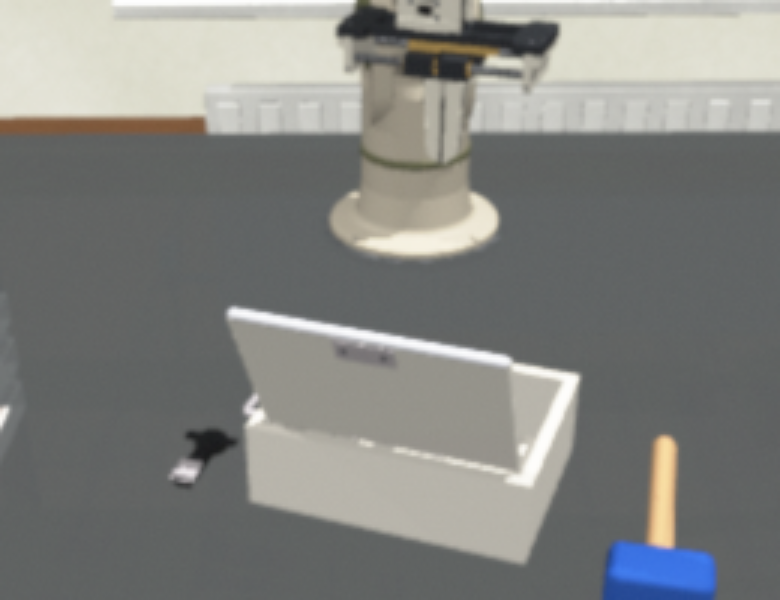

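The door has dropped further since the last picture. Its edge is now at (230,310)–(510,357), which is about 2.0 rad and on its stop. The gripper is well clear and the cabinet is unmoved, so I'm handing in.

```bash
python3 -c "
from workcell import *
print(finish_job())"
```

```text
the job is handed in; nothing more can be done
None
```

The job is handed in at about 8 s: the catch was pressed free, the door sprang ajar, and light fingertip pushes swung it past upright to about 2.0 rad; the last picture showed it open on its stop, the arm clear, and the cabinet where it was.

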